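# Make up the drive kit and the steering kit

## Robot

A 6-joint arm with a two-finger parallel gripper is mounted at the origin on the work surface. World frame = base frame: x ahead of the robot, y to its left, z up, the work surface at z = 0. Lengths are in m, angles in degrees, forces in N, time in s.
With the tool pointing down it reaches from about 0.3 to 0.85 m from the base axis. Payload 4.2 kg.
Tool frame: the origin (TCP) lies at the very end of the fingers, on their centre line; the grasp point (between the pads) lies manip.pinch_z behind it (manip.pinch_z is the distance from the TCP to the grasp point, in m); z points along the fingers, y is the line along which they close (so a half turn about z gives the same grasp; the last joint's range is limited). The gripper opens to 91 mm and grips with 3 to 60 N. Pads are 32 mm wide; open, the fingers measure 118 mm over their backs; the gripper's body (76 mm by 178 mm) begins 60 mm behind the grasp point.
Start: joints at [-68.125, 18.312, 89.639, -0, 72.044, -1.146], TCP at [0.225, -0.529, 0.214] pointing down, gripper open.
Joint ranges: [-177.97, 177.97], [-48.28, 115.42], [12.27, 149.76], [-77.06, 257.06], [2.81, 150.46], [-146.56, 146.56]. Speed limits (degrees/s): [147.25, 147.25, 180, 180, 180, 180].

## Interface

Orientations are given as [roll, pitch, yaw] about the fixed x, y, z axes, in that order (R = Rz(yaw) Ry(pitch) Rx(roll)).
In Python, from bench import manip gives the robot as it stands.
- The arm moves only by the tool jog_arm, never from a script. Its argument "commands" is a list of rows, each an object with "linear": the shift along the tool's x, y, z in mm, a list of three; "delta_rot": the turn, a rotation vector about the tool's x, y, z in rad, a list of three. In form: [{"linear": [dx, dy, dz], "delta_rot": [rx, ry, rz]}, ...]. A call has 1 to 20 rows; each row is the pose to reach, as a shift and turn from the pose commanded when the call began, along the tool's axes at that moment; what a row does not reach only later rows make up. A row lasts 1/8 s, in which the tool goes at most 62.5 mm and 10.7 degrees, less where a joint would pass 70% of its speed; a pose out of reach is approached as far as the arm can. A call with a gripper value outside its range is refused whole. "fingers" is the finger opening in mm, from 0 to 91.2, set as the call begins (left out, the last holds). The fingers move at their own pace and stop on an object; the grip force is fixed at half the most. Time passes only in rows, so rows that repeat a pose let the fingers close. It gives the time, the measured TCP pose, the force, the opening and the grip force at its end, in the units of the state.
- manip.sense(): the state, without advancing time (a new reading comes with each control period).
- manip.grab_frame(name): name is "scene" or "top" or "wrist"; returns a dict with "pixels" (420x560x3 uint8, red, green, blue), "fx", "fy", "cx", "cy" (pixels), "dist_coeffs" ([k1, k2, p1, p2, k3] as OpenCV has them; the pictures are not rectified), "rvec" (rotation vector, rad) and "tvec" (3), from world to camera coordinates, as OpenCV has them; the wrist camera has in their place "tool_from_camera" (4x4, takes a point from camera to tool coordinates, whose origin is the TCP and whose axes are the flange's). Camera axes: x right, y down, z forward; pixel columns grow to the right and rows downward; lengths in m; the calibration is good to about 2 mm. A picture is of the moment at which its call begins: read the wrist's pose just before it. There is no depth.
- manip.finish_job(): hands the job in; it is judged then, once.
The state is a dict: "clock": time; "joint_pos": joint angles; "qd": joint speeds; "joint_torque": joint torques, N m; "position": TCP position; "eef_rot": TCP orientation; "contact_force": force on the tool from outside, world axes, zero at the start; "moment": the same for the moment, N m; "gripper_width": finger opening in m; "finger_force": force on a finger pad.
Only numpy, scipy, OpenCV 4.12 (cv2) and the standard library are available. Lean on these libraries where they do the work, as an engineer would, in place of code of your own. Each camera call takes 0.05 s, during which the arm holds its last target. There are 200 camera calls.

## Task

Make up two rover kits from the stock on the bench. The drive kit goes in the three-well tray: the mecanum wheel (with the slanting rollers) in the wide middle well, the gear motor in the narrow well and the battery holder in the remaining, medium well; the steering kit goes in the two-well tray: the plain tyred wheel in the wide well and the servo in the narrow one. Put each part down flat on the floor of its well, the same way up as it is now, without dropping it, and leave the depth camera and the driver board where they lie.

Things in the scene. Friction and masses are not known exactly. Their poses are not given: they have to be found in the camera images.
- drive_tray: White three-well tray, fixed, 204 (x) x 102 (y) x 13 mm; floor 3 mm, walls and dividers 4 mm thick, 13 mm high. Wells 94 mm long in y (centre y 0); in x: medium, 62 wide, centre x -67; wide, 84, centre x +10; narrow, 42, centre x +77 mm. Origin: centre of underside. x axis points away from the robot, give or take 12 deg, so the narrow well is farthest from it.
- steer_tray: White two-well tray, fixed, 138 (x) x 102 (y) x 13 mm; floor 3 mm, walls and divider 4 mm thick, 13 mm high. Wells 94 mm long in y (centre y 0); in x: narrow, 42 wide, centre x -44; wide, 84, centre x +23 mm. Origin: centre of underside. x axis points away from the robot, give or take 12 deg, so the narrow well is nearest to it.
- roller_wheel: Small mecanum wheel lying flat on its side: two aluminium discs with nine slanting dark rollers around the rim; 50 mm diameter, 26 mm high, about 60 g. Origin: centre of the underside, z up. Round: any yaw will do for gripping it across the diameter.
- tyre_wheel: Plain wheel lying flat on its side: black ribbed rubber tyre, light plastic hub with five spokes; 60 mm diameter, 26 mm high, about 50 g. Origin: centre of the underside, z up. Round.
- gear_motor: Steel geared motor, a 25 mm cylinder lying along its x, axis 15.5 mm up, on an aluminium angle bracket (25 mm wide, 3 mm foot, face plate 28 mm high). 64 mm over all: body x -32 to +22 mm, thin shaft on to +32. About 100 g. Origin: middle of the overall length, at the underside, z up. Grip across y (25 mm).
- battery_holder: Black open battery holder with two grey cylindrical cells side by side, lying flat: 78 mm long (its x) x 44 mm wide (its y) x 22 mm high, about 110 g. Origin: centre of the underside, z up. Grip it across y, on its long side walls.
- servo: Black standard servo standing upright: body 40 (its x) x 20 (its y) x 37 mm high, mounting ears that make it 54 mm long at 27 to 30 mm height, small brass output shaft on top (to 42.5 mm). About 50 g. Origin: centre of the underside, z up. Grip it across y (20 mm wide).
- depth_camera: Dark bar-shaped depth camera with three lenses in one long side: 90 (its x) x 25 (its y) x 25 mm, about 70 g. Not wanted in either kit. Origin: centre of the underside, z up.
- driver_board: Small square motor driver board, 44 x 44 mm, 30 mm high at its black finned heat sink, about 35 g. Not wanted in either kit. Origin: centre of the underside, z up.

How it is judged:
By the outcome, as a careful person would: the job done as asked, in the order asked, and still so for the second after the job is handed in, with the robot touching nothing.
It also fails if it takes over 112 s, if anything falls off the work surface, if the arm or the gripper's body presses on something with over 40 N, if the wrist force passes 120 N, or if a joint passes its speed limit or range.

## Working session

There is one attempt and no reset: what is moved stays moved. The work goes in short steps, Python scripts to look and compute and a tool call to move; the robot and the scene stay as the last step left them, time stands still between calls to the robot, and variables do not carry over. Pictures are saved under pics/ and viewed, at most 14 in all, crops included, and the job is handed in when it is done.

Besides the shell and the picture viewer there is one more tool, called after "Request:" as name(argument=value, ...), one argument or row to a line, values as JSON. jog_arm: Moves the arm, as the interface text tells. Its arguments: {"type":"object","properties":{"commands":{"type":"array"},"fingers":{"type":"number"}},"required":["commands"]}

```bash
ls; mkdir -p pics
python3 - <<'E'
from bench import manip
import cv2,json
print(manip.sense(), manip.pinch_z)
for n in ("scene","top"):
    f=manip.grab_frame(n); cv2.imwrite(f"pics/{n}0.png",f["pixels"][:,:,::-1])
    print({k:v for k,v in f.items() if k!="pixels"})
E
```

```text
pics
{'clock': 0.0, 'joint_pos': array([-6.81233818e+01,  1.83497696e+01,  8.97057776e+01,  1.09036223e-04,
        7.20437517e+01, -1.14510388e+00]), 'qd': array([0.01407384, 0.01208124, 0.05725037, 0.02578261, 0.06846704,
       0.01452118]), 'joint_torque': array([ 2.43333132e-03, -4.12449324e+01, -2.31970668e+01,  7.28418888e-02,
        4.57112887e-02, -1.72640903e-04]), 'position': array([ 0.22469239, -0.52873459,  0.2131433 ]), 'eef_rot': array([-1.79900723e+02, -2.08808448e-03,  2.30216865e+01]), 'contact_force': array([ 0.14835826,  0.09668068, -0.19072306]), 'moment': array([0.05889568, 0.00343785, 0.00112573]), 'finger_force': 0.0, 'gripper_width': 0.09137120136976605} 0.0188
{'fx': 490.725345064113, 'fy': 490.725345064113, 'cx': 283.5284028785404, 'cy': 215.25566261418072, 'dist_coeffs': array([-0.12611992,  0.        ,  0.        ,  0.        ,  0.        ]), 'rvec': array([ 2.22508418,  0.55672083, -0.24831449]), 'tvec': array([-0.4646587 , -0.12263282,  1.34555575])}
{'fx': 434.2789293216508, 'fy': 434.2789293216508, 'cx': 276.45639344594866, 'cy': 210.9372516204201, 'dist_coeffs': array([0.01790259, 0.        , 0.        , 0.        , 0.        ]), 'rvec': array([ 2.09872135, -2.15192497,  0.17937258]), 'tvec': array([0.02014791, 0.52123972, 1.09580782])}
```

View pics/scene0.png

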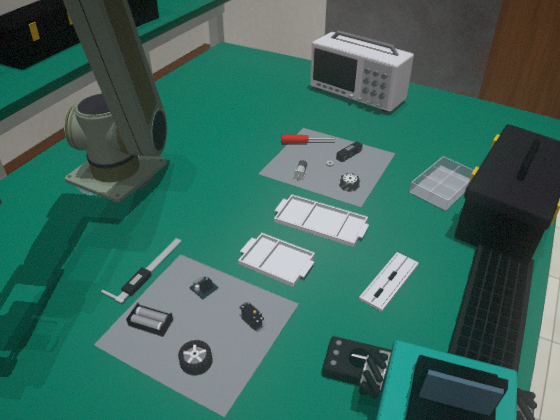

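View pics/top0.png

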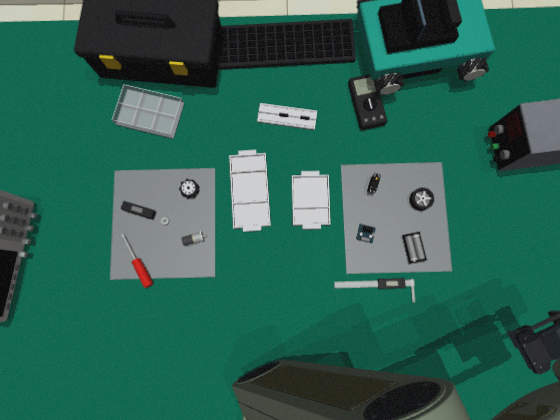

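The scene and top pictures show both mats. In the top image, the left mat has the mecanum wheel (189,188), camera (138,209) and motor (194,239). The right mat has the servo (374,184), tyre wheel (422,199), board (366,233) and battery holder (415,247). The drive tray is at (250,190) and the steer tray at (311,200).

```bash
cat > h.py <<'E'
import numpy as np,cv2
from scipy.spatial.transform import Rotation as R
from bench import manip
def grab(name):
    s=manip.sense(); f=manip.grab_frame(name)
    K=np.array([[f["fx"],0,f["cx"]],[0,f["fy"],f["cy"]],[0,0,1]])
    if name=="wrist":
        T=np.eye(4);T[:3,:3]=R.from_euler("xyz",s["eef_rot"],degrees=True).as_matrix();T[:3,3]=s["position"]
        T=T@np.array(f["tool_from_camera"]); Rw,c=T[:3,:3],T[:3,3]
    else:
        Rc=cv2.Rodrigues(np.array(f["rvec"]))[0]; Rw,c=Rc.T,-Rc.T@np.array(f["tvec"])
    return dict(img=np.ascontiguousarray(f["pixels"][:,:,::-1]),K=K,d=np.array(f["dist_coeffs"]),Rw=Rw,c=c)
def ray(f,px):
    u=cv2.undistortPoints(np.float64(px).reshape(-1,1,2),f["K"],f["d"]).reshape(-1,2)
    return np.c_[u,np.ones(len(u))]@f["Rw"].T
def cast(f,px,z):
    d=ray(f,px); return (f["c"]+d*((z-f["c"][2])/d[:,2:]))[:,:2]
def proj(f,P):
    rv=cv2.Rodrigues(f["Rw"].T)[0]; t=-f["Rw"].T@f["c"]
    return cv2.projectPoints(np.float64(P).reshape(-1,1,3),rv,t,f["K"],f["d"])[0].reshape(-1,2)
def rect(f,cnt,z):
    w=cast(f,cnt.reshape(-1,2),z)
    (x,y),(a,b),t=cv2.minAreaRect(np.float32(w*1000))
    if a<b: a,b,t=b,a,t+90
    return np.round([x,y,a,b,(t+90)%180-90],1)
E
python3 - <<'E'
from h import *
f=grab("top"); I=f["img"]
print("cam",f["c"], "mat",I[260,200],I[260,350],"tray",I[190,240],"bench",I[300,250])
cv2.imwrite("pics/topcrop.png",cv2.resize(I[140:285,105:460],None,fx=2.25,fy=2.25,interpolation=cv2.INTER_CUBIC))
hsv=cv2.cvtColor(I,cv2.COLOR_BGR2HSV)
wh=((hsv[...,2]>185)&(hsv[...,1]<60)).astype(np.uint8); wh[:,:222]=0; wh[:,340:]=0; wh[:140]=0; wh[260:]=0
g=I.astype(int); m=(np.abs(g-np.median(g[160:275,120:210].reshape(-1,3),axis=0)).max(2)>25).astype(np.uint8)
M=np.zeros_like(m); M[172:275,116:213]=1; M[167:268,346:446]=1
for nm,mm,z in (("tray",wh,.013),("part",m*M,.02)):
    for c in cv2.findContours(mm,cv2.RETR_EXTERNAL,cv2.CHAIN_APPROX_NONE)[0]:
        if cv2.contourArea(c)>60: print(nm,c.reshape(-1,2).mean(0).round(),rect(f,c,z))
E
```

```text
cam [3.21086171e-01 4.54886366e-04 1.17038243e+00] mat [148 149 145] [148 147 145] tray [209 207 205] bench [ 82 107  19]
tray [251. 215.] [522.5  77.   99.9  89.1 -87.2]
tray [309. 202.] [551.8 -83.1 141.1  95.2  -1.7]
tray [249. 188.] [593.6  80.4 115.2  94.7 -78.8]
tray [245. 164.] [663.6  83.8 100.8  42.5 -85.6]
part [134. 255.] [417.1 387.5 127.8  28.7  28. ]
part [414. 247.] [ 419.  -352.2   80.3   50.7    9.9]
part [195. 239.] [457.7 232.   59.6  28.6 -75.4]
part [366. 233.] [ 460.7 -227.8   45.2   44.7  -15.9]
part [138. 210.] [538.5 380.3  98.7  30.4  71.8]
part [421. 199.] [ 549.  -382.2   66.5   64.1   -4.4]
part [189. 188.] [595.9 243.4  55.8  54.8  -1.5]
part [373. 184.] [ 594.2 -256.7   64.5   26.2  -18.8]
```

View pics/topcrop.png

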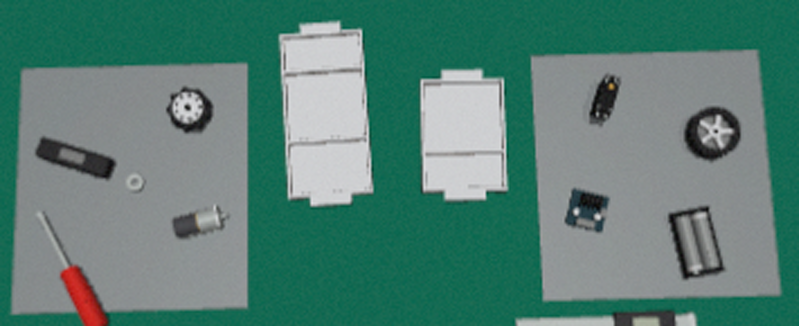

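```bash
cat >> h.py <<'E'
def plan(*targets):
    """targets (x,y,z mm,yaw deg) -> tool-frame shift/turn from the present pose, and rows needed"""
    s=manip.sense(); R0=R.from_euler("xyz",s["eef_rot"],degrees=True); p=s["position"]*1000; q=p; r=R0
    for t in targets:
        T=R.from_euler("xyz",[180,0,t[3]],degrees=True)
        lin=R0.inv().apply(np.array(t[:3])-p); rv=(R0.inv()*T).as_rotvec()
        n=max(np.linalg.norm(np.array(t[:3])-q)/62.5,np.degrees((r.inv()*T).magnitude())/10.7)
        print(t,"lin",lin.round(1),"rot",rv.round(3),"rows>=%.1f"%n); q=np.array(t[:3]);r=T
E
python3 - <<'E'
from h import *
f=manip.grab_frame("wrist"); print(f["fx"],f["dist_coeffs"],np.round(f["tool_from_camera"],3))
plan((450,-300,330,0))
E
```

```text
294.3682265326188 [-0.04197452  0.          0.          0.          0.        ] [[-0.    -0.971 -0.24   0.067]
 [ 1.    -0.    -0.001 -0.   ]
 [ 0.001 -0.24   0.971 -0.171]
 [ 0.     0.     0.     1.   ]]
(450, -300, 330, 0) lin [ 296.8 -122.7 -116.4] rot [-0.001  0.     0.402] rows>=5.5
```

Run:
```python
from h import *
plan((520,-270,190,0))
```

```text
(520, -270, 190, 0) lin [ 373.  -122.8   23.6] rot [-0.001  0.     0.402] rows>=6.3
```

Request:
jog_arm(
  commands=[
    {"linear": [373,-123,23],"delta_rot": [-0.001,0,0.402]},
    {"linear": [373,-123,23],"delta_rot": [-0.001,0,0.402]},
    {"linear": [373,-123,23],"delta_rot": [-0.001,0,0.402]},
    {"linear": [373,-123,23],"delta_rot": [-0.001,0,0.402]},
    {"linear": [373,-123,23],"delta_rot": [-0.001,0,0.402]},
    {"linear": [373,-123,23],"delta_rot": [-0.001,0,0.402]},
    {"linear": [373,-123,23],"delta_rot": [-0.001,0,0.402]},
    {"linear": [373,-123,23],"delta_rot": [-0.001,0,0.402]},
    {"linear": [373,-123,23],"delta_rot": [-0.001,0,0.402]},
    {"linear": [373,-123,23],"delta_rot": [-0.001,0,0.402]},
    {"linear": [373,-123,23],"delta_rot": [-0.001,0,0.402]},
  ],
)

```text
clock: 1.58
position: [0.5194, -0.271, 0.1912]
eef_rot: [179.9, -0.0, -0.1]
contact_force: [0.5, 0.1, 0.8]
gripper_width: 0.0914
finger_force: 0.0
```

Run:
```python
from h import *
import pickle
f=grab("wrist"); pickle.dump(f,open("wR.pkl","wb")); cv2.imwrite("pics/wR.png",cv2.resize(f["img"],(784,588)))
plan((530,140,190,0))
```

```text
(530, 140, 190, 0) lin [   9.8 -410.9    0.6] rot [ 0.001 -0.    -0.002] rows>=6.6
```

View pics/wR.png

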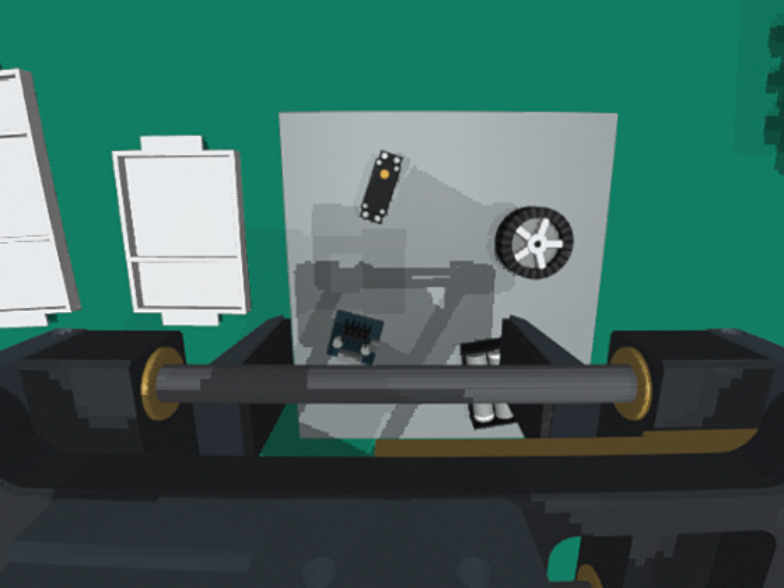

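The wrist picture shows, at x1.4 scale, the servo (382,187), tyre wheel (535,243), board (355,340), steer tray (185,230) and part of the drive tray. The gripper hides the battery holder, so the next view is from further back.

Run:
```python
from h import *
plan((390,130,190,0))
```

```text
(390, 130, 190, 0) lin [-130.1 -400.7    0.6] rot [ 0.001 -0.    -0.002] rows>=6.7
```

Request:
jog_arm(
  commands=[
    {"linear": [-130,-400,0],"delta_rot": [0.001,0,0]},
    {"linear": [-130,-400,0],"delta_rot": [0.001,0,0]},
    {"linear": [-130,-400,0],"delta_rot": [0.001,0,0]},
    {"linear": [-130,-400,0],"delta_rot": [0.001,0,0]},
    {"linear": [-130,-400,0],"delta_rot": [0.001,0,0]},
    {"linear": [-130,-400,0],"delta_rot": [0.001,0,0]},
    {"linear": [-130,-400,0],"delta_rot": [0.001,0,0]},
    {"linear": [-130,-400,0],"delta_rot": [0.001,0,0]},
    {"linear": [-130,-400,0],"delta_rot": [0.001,0,0]},
    {"linear": [-130,-400,0],"delta_rot": [0.001,0,0]},
    {"linear": [-130,-400,0],"delta_rot": [0.001,0,0]},
    {"linear": [-130,-400,0],"delta_rot": [0.001,0,0]},
  ],
)

```text
clock: 3.12
position: [0.3904, 0.1293, 0.1905]
eef_rot: [180.0, -0.0, -0.1]
contact_force: [0.2, -0.3, 1.0]
gripper_width: 0.0912
finger_force: 0.0
```

Run:
```python
from h import *
import pickle
f=grab("wrist"); pickle.dump(f,open("wL.pkl","wb")); cv2.imwrite("pics/wL.png",cv2.resize(f["img"],(784,588)))
```

```text
(no output)
```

View pics/wL.png

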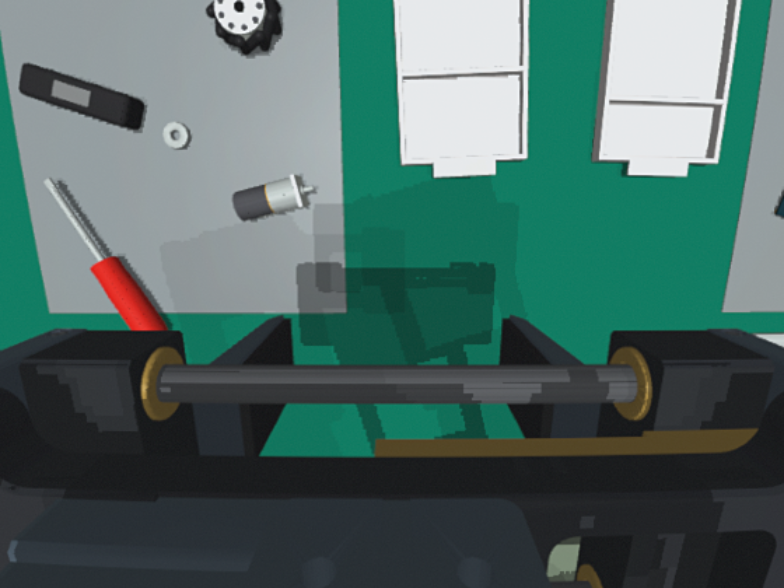

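This one shows the motor at (275,197) with its shaft to the right, the wheel cut off at the top edge, and the near ends of both trays. I need one more view from further forward.

Request:
jog_arm(
  commands=[
    {"linear": [100,0,-30],"delta_rot": [0,0,0]},
    {"linear": [100,0,-30],"delta_rot": [0,0,0]},
    {"linear": [100,0,-30],"delta_rot": [0,0,0]},
    {"linear": [100,0,-30],"delta_rot": [0,0,0]},
    {"linear": [100,0,-30],"delta_rot": [0,0,0]},
  ],
)

```text
clock: 3.8
position: [0.4888, 0.1297, 0.2202]
eef_rot: [180.0, 0.1, 0.0]
contact_force: [0.0, -0.6, 0.0]
gripper_width: 0.0911
finger_force: 0.0
```

Run:
```python
from h import *
import pickle
f=grab("wrist"); pickle.dump(f,open("wM.pkl","wb")); cv2.imwrite("pics/wM.png",cv2.resize(f["img"],(784,588)))
```

```text
(no output)
```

View pics/wM.png

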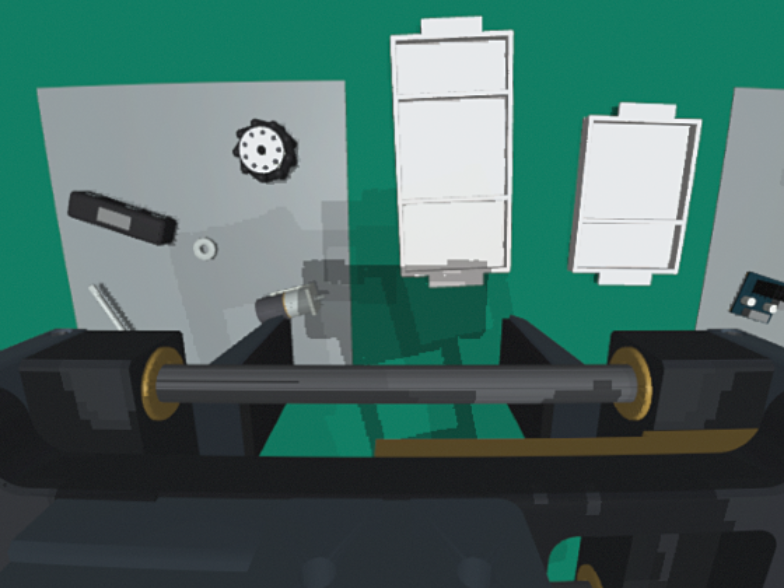

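The drive tray rim corners are near (391,37), (513,31), (402,275) and (510,271). The mecanum hub centre is at (262,150). I cast these together with the other picked points.

Run:
```python
from h import *
import pickle
W={k:pickle.load(open(f"w{k}.pkl","rb")) for k in "RLM"}
def C(k,p,z): return cast(W[k],np.array(p)/1.4,z)*1000
def fit(P,L):
    M=np.array([[L/2,51],[L/2,-51],[-L/2,51],[-L/2,-51]]); c=P.mean(0)
    H=M.T@(P-c); a=np.arctan2(H[0,1]-H[1,0],H[0,0]+H[1,1]); Q=np.array([[np.cos(a),-np.sin(a)],[np.sin(a),np.cos(a)]])
    print("tray",c.round(1),"yaw %.1f"%np.degrees(a),"res",(P-c-M@Q.T).round(1).tolist())
fit(C("M",[(391,37),(513,31),(402,275),(510,271)],.013),204)
fit(C("R",[(113,152),(240,150),(132,312),(247,313)],.013),138)
fit(C("M",[(586,117),(701,121),(574,270),(679,271)],.013),138)
print("mec hub",C("M",[(262,150)],.026),"tyre hub",C("R",[(538,244)],.024))
print("motor rear, shaft tip",C("L",[(240,206),(315,188)],.0155), C("M",[(328,292)],.0155))
print("servo top",C("R",[(390,152),(402,159),(372,222),(361,216)],.030), "shaft",C("R",[(385,174)],.0425))
f=W["R"]; g=cv2.cvtColor(f["img"],cv2.COLOR_BGR2GRAY)
m=np.zeros_like(g); m[140:205,345:415]=g[140:205,345:415]<70
c=max(cv2.findContours(m,cv2.RETR_EXTERNAL,cv2.CHAIN_APPROX_NONE)[0],key=cv2.contourArea); print("tyre",rect(f,c,.02))
f=W["M"]; g=cv2.cvtColor(f["img"],cv2.COLOR_BGR2GRAY)
m=np.zeros_like(g); m[75:138,155:225]=(lambda s:(s<70)|(s>200))(g[75:138,155:225])
c=max(cv2.findContours(m,cv2.RETR_EXTERNAL,cv2.CHAIN_APPROX_NONE)[0],key=cv2.contourArea); print("mec",rect(f,c,.015))
```

```text
tray [587.2  78.7] yaw 2.7 res [[-1.2, -0.3], [-0.7, 0.3], [1.4, -0.5], [0.5, 0.5]]
tray [555.9 -89. ] yaw -1.5 res [[-1.6, 1.5], [0.6, -2.9], [-0.3, 2.1], [1.3, -0.6]]
tray [556.2 -87.4] yaw 0.2 res [[-1.1, 1.4], [-2.4, -0.6], [2.3, -0.4], [1.3, -0.4]]
mec hub [[594.63571137 243.39231035]] tyre hub [[ 548.601318   -388.04813844]]
motor rear, shaft tip [[450.61233875 258.44461072]
 [464.56448103 195.49057318]] [[468.67981383 193.71825679]]
servo top [[ 620.00197205 -266.50943282]
 [ 614.82250521 -275.73097043]
 [ 566.85158834 -251.90623837]
 [ 571.58431776 -243.24453382]] shaft [[ 603.04186958 -262.85332921]]
tyre [ 549.1 -385.2   65.1   58.3   90. ]
mec [595.4 242.1  53.   50.6   2.9]
```

Run:
```python
from h import *
plan((595,243,80,3),(595,243,6,3))
```

```text
(595, 243, 80, 3) lin [ 106.1 -113.2  140.3] rot [ 0.     0.001 -0.052] rows>=3.3
(595, 243, 6, 3) lin [ 106.2 -113.2  214.3] rot [ 0.     0.001 -0.052] rows>=1.2
```

Request:
jog_arm(
  commands=[
    {"linear": [106,-113,140],"delta_rot": [0,0,-0.052]},
    {"linear": [106,-113,140],"delta_rot": [0,0,-0.052]},
    {"linear": [106,-113,140],"delta_rot": [0,0,-0.052]},
    {"linear": [106,-113,140],"delta_rot": [0,0,-0.052]},
    {"linear": [106,-113,140],"delta_rot": [0,0,-0.052]},
    {"linear": [106,-113,170],"delta_rot": [0,0,-0.052]},
    {"linear": [106,-113,195],"delta_rot": [0,0,-0.052]},
    {"linear": [106,-113,208],"delta_rot": [0,0,-0.052]},
    {"linear": [106,-113,214],"delta_rot": [0,0,-0.052]},
    {"linear": [106,-113,214],"delta_rot": [0,0,-0.052]},
    {"linear": [106,-113,214],"delta_rot": [0,0,-0.052]},
  ],
  fingers=75,
)

```text
clock: 5.22
position: [0.5969, 0.243, 0.0077]
eef_rot: [-180.0, -0.1, 3.0]
contact_force: [0.7, 0.2, 0.4]
gripper_width: 0.0747
finger_force: 0.0
```

Request:
jog_arm(
  commands=[
    {"linear": [0,0,0],"delta_rot": [0,0,0]},
    {"linear": [0,0,0],"delta_rot": [0,0,0]},
    {"linear": [0,0,0],"delta_rot": [0,0,0]},
    {"linear": [0,0,0],"delta_rot": [0,0,0]},
    {"linear": [0,0,0],"delta_rot": [0,0,0]},
    {"linear": [0,0,0],"delta_rot": [0,0,0]},
  ],
  fingers=40,
)

```text
clock: 5.98
position: [0.5963, 0.243, 0.0067]
eef_rot: [-180.0, -0.0, 3.0]
contact_force: [-0.8, 0.7, 1.5]
gripper_width: 0.0492
finger_force: 30.0
```

Run:
```python
from h import *
p=manip.sense()["position"]*1000
plan((p[0],p[1],80,2.7),(597,79.5,80,2.7),(597,79.5,p[2]+4,2.7))
```

```text
(np.float64(596.2883056877614), np.float64(242.95073469322898), 80, 2.7) lin [  0.   -0.  -73.3] rot [-0.    -0.     0.005] rows>=1.2
(597, 79.5, 80, 2.7) lin [ -7.7 163.3 -73.3] rot [-0.    -0.     0.005] rows>=2.6
(597, 79.5, np.float64(10.684878105412569), 2.7) lin [ -7.7 163.3  -4. ] rot [-0.    -0.     0.005] rows>=1.1
```

Request:
jog_arm(
  commands=[
    {"linear": [0,0,-40],"delta_rot": [0,0,0]},
    {"linear": [0,0,-73],"delta_rot": [0,0,0]},
    {"linear": [-4,40,-73],"delta_rot": [0,0,0]},
    {"linear": [-8,90,-73],"delta_rot": [0,0,0.005]},
    {"linear": [-8,135,-73],"delta_rot": [0,0,0.005]},
    {"linear": [-8,163,-73],"delta_rot": [0,0,0.005]},
    {"linear": [-8,163,-73],"delta_rot": [0,0,0.005]},
    {"linear": [-8,163,-45],"delta_rot": [0,0,0.005]},
    {"linear": [-8,163,-22],"delta_rot": [0,0,0.005]},
    {"linear": [-8,163,-10],"delta_rot": [0,0,0.005]},
    {"linear": [-8,163,-6],"delta_rot": [0,0,0.005]},
    {"linear": [-8,163,-6],"delta_rot": [0,0,0.005]},
    {"linear": [-8,163,-6],"delta_rot": [0,0,0.005]},
  ],
)

```text
clock: 7.6
position: [0.5973, 0.0798, 0.0134]
eef_rot: [-180.0, -0.1, 2.7]
contact_force: [1.1, 0.7, -0.9]
gripper_width: 0.0495
finger_force: 30.0
```

Request:
jog_arm(
  commands=[
    {"linear": [0,0,1.5],"delta_rot": [0,0,0]},
    {"linear": [0,0,2.5],"delta_rot": [0,0,0]},
    {"linear": [0,0,3],"delta_rot": [0,0,0]},
    {"linear": [0,0,3],"delta_rot": [0,0,0]},
    {"linear": [0,0,3],"delta_rot": [0,0,0]},
    {"linear": [0,0,3],"delta_rot": [0,0,0]},
  ],
)

```text
clock: 8.35
position: [0.5967, 0.0796, 0.0097]
eef_rot: [180.0, -0.0, 2.7]
contact_force: [-1.1, -1.0, 1.7]
gripper_width: 0.0491
finger_force: 30.0
```

Run:
```python
from h import *
plan((597,79.5,80,2.7),(457,232,100,102.5),(457,232,11,102.5))
```

```text
(597, 79.5, 80, 2.7) lin [  0.3   0.1 -70.3] rot [ 0. -0. -0.] rows>=1.1
(457, 232, 100, 102.5) lin [-132.4 -158.8  -90.4] rot [ 0.    -0.    -1.742] rows>=9.3
(457, 232, 11, 102.5) lin [-132.4 -158.8   -1.4] rot [ 0.    -0.    -1.742] rows>=1.4
```

Request:
jog_arm(
  commands=[
    {"linear": [0,0,0],"delta_rot": [0,0,0]},
    {"linear": [0,0,0],"delta_rot": [0,0,0]},
    {"linear": [0,0,0],"delta_rot": [0,0,0]},
    {"linear": [0,0,0],"delta_rot": [0,0,0]},
    {"linear": [0,0,-20],"delta_rot": [0,0,0]},
    {"linear": [0,0,-70],"delta_rot": [0,0,0]},
    {"linear": [0,0,-90],"delta_rot": [0,0,0]},
    {"linear": [0,0,-90],"delta_rot": [0,0,0]},
  ],
  fingers=58,
)

```text
clock: 9.35
position: [0.5978, 0.0798, 0.1013]
eef_rot: [-180.0, -0.3, 2.7]
contact_force: [-0.6, 0.1, -0.1]
gripper_width: 0.058
finger_force: 0.0
```

Run:
```python
from h import *
plan((457,232,100,102.5),(457,232,11,102.5))
```

```text
(457, 232, 100, 102.5) lin [-133.5 -158.6    0.8] rot [ 0.004 -0.003 -1.742] rows>=9.3
(457, 232, 11, 102.5) lin [-133.9 -158.6   89.8] rot [ 0.004 -0.003 -1.742] rows>=1.4
```

Request:
jog_arm(
  commands=[
    {"linear": [-133,-159,0],"delta_rot": [0,0,-1.742]},
    {"linear": [-133,-159,0],"delta_rot": [0,0,-1.742]},
    {"linear": [-133,-159,0],"delta_rot": [0,0,-1.742]},
    {"linear": [-133,-159,0],"delta_rot": [0,0,-1.742]},
    {"linear": [-133,-159,0],"delta_rot": [0,0,-1.742]},
    {"linear": [-133,-159,0],"delta_rot": [0,0,-1.742]},
    {"linear": [-133,-159,0],"delta_rot": [0,0,-1.742]},
    {"linear": [-133,-159,0],"delta_rot": [0,0,-1.742]},
    {"linear": [-133,-159,0],"delta_rot": [0,0,-1.742]},
    {"linear": [-133,-159,0],"delta_rot": [0,0,-1.742]},
    {"linear": [-133,-159,0],"delta_rot": [0,0,-1.742]},
    {"linear": [-133,-159,20],"delta_rot": [0,0,-1.742]},
    {"linear": [-133,-159,45],"delta_rot": [0,0,-1.742]},
    {"linear": [-133,-159,50],"delta_rot": [0,0,-1.742]},
    {"linear": [-133,-159,50],"delta_rot": [0,0,-1.742]},
  ],
  fingers=52,
)

```text
clock: 11.22
position: [0.4562, 0.2322, 0.0493]
eef_rot: [-180.0, 0.0, 102.5]
contact_force: [-0.5, -0.0, 0.5]
gripper_width: 0.052
finger_force: 0.0
```

Run:
```python
from h import *
plan((457,232,11,102.5))
f=grab("wrist"); cv2.imwrite("pics/m1.png",f["img"])
f=grab("top"); cv2.imwrite("pics/m1t.png",cv2.resize(f["img"][140:285,105:460],None,fx=2,fy=2))
```

```text
(457, 232, 11, 102.5) lin [-0.3  0.7 38.3] rot [-0.001  0.    -0.001] rows>=0.6
```

View pics/m1.png

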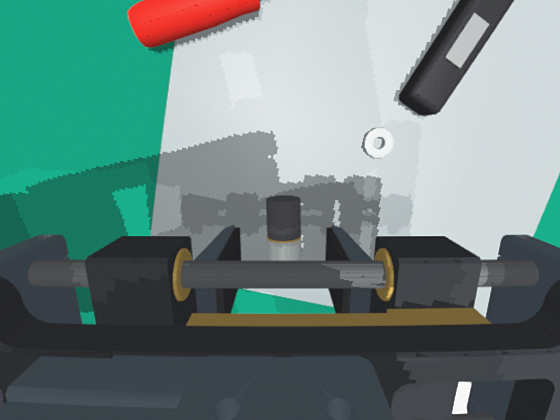

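The motor (283,215) stands centred and square between the fingers.

Request:
jog_arm(
  commands=[
    {"linear": [0,0.7,15],"delta_rot": [0,0,0]},
    {"linear": [0,0.7,28],"delta_rot": [0,0,0]},
    {"linear": [0,0.7,36],"delta_rot": [0,0,0]},
    {"linear": [0,0.7,38],"delta_rot": [0,0,0]},
    {"linear": [0,0.7,38],"delta_rot": [0,0,0]},
    {"linear": [0,0.7,38],"delta_rot": [0,0,0]},
    {"linear": [0,0.7,38],"delta_rot": [0,0,0]},
  ],
)

```text
clock: 12.2
position: [0.4573, 0.2325, 0.0118]
eef_rot: [179.9, -0.0, 102.5]
contact_force: [0.1, 0.2, 0.4]
gripper_width: 0.0521
finger_force: 0.0
```

Request:
jog_arm(
  commands=[
    {"linear": [0,0,0],"delta_rot": [0,0,0]},
    {"linear": [0,0,0],"delta_rot": [0,0,0]},
    {"linear": [0,0,0],"delta_rot": [0,0,0]},
    {"linear": [0,0,0],"delta_rot": [0,0,0]},
    {"linear": [0,0,0],"delta_rot": [0,0,0]},
    {"linear": [0,0,0],"delta_rot": [0,0,0]},
    {"linear": [0,0,0],"delta_rot": [0,0,0]},
  ],
  fingers=15,
)

```text
clock: 13.08
position: [0.457, 0.2324, 0.0115]
eef_rot: [180.0, 0.0, 102.5]
contact_force: [-0.8, 0.3, 0.4]
gripper_width: 0.024
finger_force: 30.0
```

Run:
```python
from h import *
p=manip.sense()["position"]*1000
# TCP sits 5 mm behind motor origin; motor x points to tray -y, so TCP is 5 mm to +y of well centre
plan((p[0],p[1],80,102.5),(663.7,87.6,80,92.7),(663.7,87.6,p[2]+3,92.7))
```

```text
(np.float64(457.02969142640745), np.float64(232.3947478943958), 80, 102.5) lin [ -0.    0.  -68.5] rot [ 0.  0. -0.] rows>=1.1
(663.7, 87.6, 80, 92.7) lin [-186.1  170.5  -68.4] rot [0.    0.    0.171] rows>=4.0
(663.7, 87.6, np.float64(14.546285915939206), 92.7) lin [-186.1  170.5   -3. ] rot [0.    0.    0.171] rows>=1.0
```

Request:
jog_arm(
  commands=[
    {"linear": [0,0,-20],"delta_rot": [0,0,0]},
    {"linear": [0,0,-50],"delta_rot": [0,0,0]},
    {"linear": [0,0,-68],"delta_rot": [0,0,0]},
    {"linear": [-25,23,-68],"delta_rot": [0,0,0.03]},
    {"linear": [-60,55,-68],"delta_rot": [0,0,0.06]},
    {"linear": [-97,89,-68],"delta_rot": [0,0,0.09]},
    {"linear": [-134,123,-68],"delta_rot": [0,0,0.12]},
    {"linear": [-166,152,-68],"delta_rot": [0,0,0.15]},
    {"linear": [-186,170,-68],"delta_rot": [0,0,0.171]},
    {"linear": [-186,170,-68],"delta_rot": [0,0,0.171]},
    {"linear": [-186,170,-50],"delta_rot": [0,0,0.171]},
    {"linear": [-186,170,-30],"delta_rot": [0,0,0.171]},
    {"linear": [-186,170,-15],"delta_rot": [0,0,0.171]},
    {"linear": [-186,170,-7],"delta_rot": [0,0,0.171]},
    {"linear": [-186,170,-5],"delta_rot": [0,0,0.171]},
    {"linear": [-186,170,-4],"delta_rot": [0,0,0.171]},
    {"linear": [-186,170,-4],"delta_rot": [0,0,0.171]},
  ],
)

```text
clock: 15.2
position: [0.6636, 0.0876, 0.0162]
eef_rot: [179.9, -0.0, 92.7]
contact_force: [-0.1, 0.0, -0.7]
gripper_width: 0.0241
finger_force: 30.0
```

Run:
```python
from h import *
plan((663.7,87.6,14.5,92.7))
f=grab("scene"); a=cv2.resize(f["img"][180:300,220:400],None,fx=3,fy=3)
f=grab("wrist"); b=cv2.resize(f["img"],(480,360)); cv2.imwrite("pics/m2.png",cv2.resize(np.hstack([a,b[:, :250]]),(790,360)))
```

```text
(663.7, 87.6, 14.5, 92.7) lin [-0.   0.1  1.7] rot [ 0.001 -0.    -0.   ] rows>=0.0
```

View pics/m2.png

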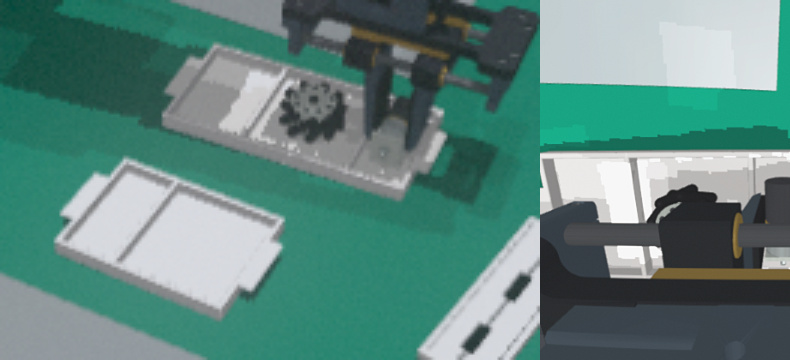

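The mecanum wheel sits in the middle well (about 315,100), and the motor is between the fingers over the narrow well (about 390,140).

Request:
jog_arm(
  commands=[
    {"linear": [0,0,0.7],"delta_rot": [0,0,0]},
    {"linear": [0,0,1.3],"delta_rot": [0,0,0]},
    {"linear": [0,0,1.3],"delta_rot": [0,0,0]},
    {"linear": [0,0,1.3],"delta_rot": [0,0,0]},
    {"linear": [0,0,1.3],"delta_rot": [0,0,0]},
  ],
)

```text
clock: 15.92
position: [0.6634, 0.0875, 0.0146]
eef_rot: [180.0, 0.0, 92.7]
contact_force: [-0.8, 0.3, 2.9]
gripper_width: 0.024
finger_force: 30.0
```

Request:
jog_arm(
  commands=[
    {"linear": [0,0,0],"delta_rot": [0,0,0]},
    {"linear": [0,0,0],"delta_rot": [0,0,0]},
    {"linear": [0,0,0],"delta_rot": [0,0,0]},
    {"linear": [0,0,-15],"delta_rot": [0,0,0]},
    {"linear": [0,0,-50],"delta_rot": [0,0,0]},
    {"linear": [0,0,-110],"delta_rot": [0,0,0]},
    {"linear": [0,0,-150],"delta_rot": [0,0,0]},
    {"linear": [0,0,-150],"delta_rot": [0,0,0]},
  ],
  fingers=33,
)

```text
clock: 16.92
position: [0.6657, 0.0879, 0.17]
eef_rot: [179.4, -0.0, 92.7]
contact_force: [-0.2, 0.5, -0.3]
gripper_width: 0.0328
finger_force: 0.0
```

Run:
```python
from h import *
plan((310,-330,160,10))
```

```text
(310, -330, 160, 10) lin [-400.7 -375.     5.9] rot [ 0.008 -0.008  1.443] rows>=8.8
```

Request:
jog_arm(
  commands=[
    {"linear": [-400,-375,0],"delta_rot": [0,0,1.443]},
    {"linear": [-400,-375,0],"delta_rot": [0,0,1.443]},
    {"linear": [-400,-375,0],"delta_rot": [0,0,1.443]},
    {"linear": [-400,-375,0],"delta_rot": [0,0,1.443]},
    {"linear": [-400,-375,0],"delta_rot": [0,0,1.443]},
    {"linear": [-400,-375,0],"delta_rot": [0,0,1.443]},
    {"linear": [-400,-375,0],"delta_rot": [0,0,1.443]},
    {"linear": [-400,-375,0],"delta_rot": [0,0,1.443]},
    {"linear": [-400,-375,0],"delta_rot": [0,0,1.443]},
    {"linear": [-400,-375,0],"delta_rot": [0,0,1.443]},
    {"linear": [-400,-375,0],"delta_rot": [0,0,1.443]},
    {"linear": [-400,-375,0],"delta_rot": [0,0,1.443]},
    {"linear": [-400,-375,0],"delta_rot": [0,0,1.443]},
  ],
  fingers=70,
)

```text
clock: 18.55
position: [0.3081, -0.3288, 0.1641]
eef_rot: [-180.0, -0.0, 10.1]
contact_force: [-0.9, 0.1, -1.0]
gripper_width: 0.0704
finger_force: 0.0
```

Run:
```python
from h import *
import pickle
f=grab("wrist"); pickle.dump(f,open("wB.pkl","wb")); cv2.imwrite("pics/wB.png",cv2.resize(f["img"],(784,588)))
```

```text
(no output)
```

View pics/wB.png

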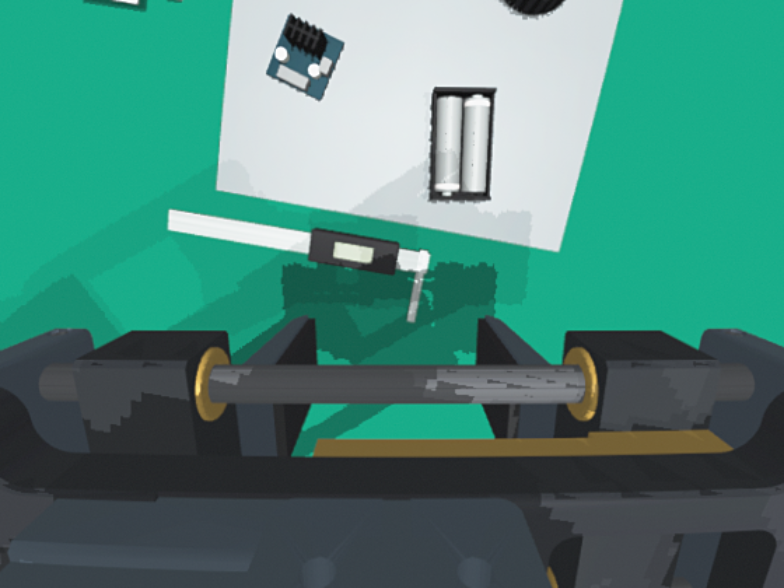

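The battery holder's rim corners are near (434,88), (495,90), (491,199) and (431,197), so it is nearly square to the tool.

Run:
```python
from h import *
import pickle
f=pickle.load(open("wB.pkl","rb"))
for z in (.014,.022):
    P=cast(f,np.array([(434,88),(495,90),(491,199),(431,197)])/1.4,z)*1000
    v=P[0]+P[1]-P[2]-P[3]; print(P.mean(0),np.degrees(np.arctan2(v[1],v[0])),np.linalg.norm(v)/2,np.linalg.norm(P[0]-P[1]))
c=P.mean(0); yaw=np.degrees(np.arctan2(v[1],v[0]))
plan((*c,60,yaw),(*c,11,yaw))
```

```text
[ 419.92438182 -358.81444091] 10.118090276187237 77.08689304197962 44.191954966481845
[ 418.79375087 -357.76976261] 10.118090276187317 75.16847639260544 43.092175499044714
(np.float64(418.79375086679147), np.float64(-357.7697626093084), 60, np.float64(10.118090276187317)) lin [103.9  47.9 104.2] rot [-0. -0.  0.] rows>=2.5
(np.float64(418.79375086679147), np.float64(-357.7697626093084), 11, np.float64(10.118090276187317)) lin [103.9  47.9 153.2] rot [-0. -0.  0.] rows>=0.8
```

Request:
jog_arm(
  commands=[
    {"linear": [104.5,48.5,90],"delta_rot": [0,0,0]},
    {"linear": [104.5,48.5,90],"delta_rot": [0,0,0]},
    {"linear": [104.5,48.5,90],"delta_rot": [0,0,0]},
    {"linear": [104.5,48.5,110],"delta_rot": [0,0,0]},
    {"linear": [104.5,48.5,130],"delta_rot": [0,0,0]},
    {"linear": [104.5,48.5,145],"delta_rot": [0,0,0]},
    {"linear": [104.5,48.5,153],"delta_rot": [0,0,0]},
    {"linear": [104.5,48.5,153],"delta_rot": [0,0,0]},
    {"linear": [104.5,48.5,153],"delta_rot": [0,0,0]},
    {"linear": [104.5,48.5,153],"delta_rot": [0,0,0]},
  ],
)

```text
clock: 19.85
position: [0.4192, -0.3595, 0.0119]
eef_rot: [179.9, -0.1, 10.0]
contact_force: [0.0, -0.5, 0.2]
gripper_width: 0.0699
finger_force: 0.0
```

Run:
```python
from h import *
plan((419.5,-358.4,10.8,10.1))
```

```text
(419.5, -358.4, 10.8, 10.1) lin [ 0.5 -1.1  1.1] rot [ 0.001 -0.001 -0.002] rows>=0.0
```

Request:
jog_arm(
  commands=[
    {"linear": [0,0,0.8],"delta_rot": [0,0,0]},
    {"linear": [0,0,0.8],"delta_rot": [0,0,0]},
    {"linear": [0,0,0.8],"delta_rot": [0,0,0]},
    {"linear": [0,0,0.8],"delta_rot": [0,0,0]},
    {"linear": [0,0,0.8],"delta_rot": [0,0,0]},
    {"linear": [0,0,0.8],"delta_rot": [0,0,0]},
    {"linear": [0,0,0.8],"delta_rot": [0,0,0]},
  ],
  fingers=35,
)

```text
clock: 20.72
position: [0.4187, -0.3591, 0.0105]
eef_rot: [-180.0, -0.0, 10.0]
contact_force: [-0.4, 1.7, 1.3]
gripper_width: 0.0438
finger_force: 30.0
```

Request:
jog_arm(
  commands=[
    {"linear": [0,0,-2],"delta_rot": [0,0,0]},
    {"linear": [0,0,-6],"delta_rot": [0,0,0]},
    {"linear": [0,0,-12],"delta_rot": [0,0,0]},
    {"linear": [0,0,-20],"delta_rot": [0,0,0]},
    {"linear": [0,0,-30],"delta_rot": [0,0,0]},
    {"linear": [0,0,-30],"delta_rot": [0,0,0]},
    {"linear": [0,0,-30],"delta_rot": [0,0,0]},
  ],
)

```text
clock: 21.6
position: [0.4187, -0.3591, 0.0405]
eef_rot: [180.0, -0.0, 10.0]
contact_force: [-0.1, 0.5, -1.5]
gripper_width: 0.0438
finger_force: 30.0
```

Run:
```python
from h import *
print(manip.sense()["contact_force"])
plan((520,75.8,80,92.7),(520,75.8,14,92.7))
f=grab("scene"); a=cv2.resize(f["img"][255:375,90:270],None,fx=3,fy=3)
f=grab("wrist"); b=cv2.resize(f["img"][130:320,150:410],(490,360)); cv2.imwrite("pics/b1.png",cv2.resize(np.hstack([a,b]),(795,278)))
```

```text
[-0.09083185  0.46470876 -1.50078422]
(520, 75.8, 80, 92.7) lin [ 175.4 -410.7  -39.5] rot [ 0.    -0.    -1.443] rows>=7.7
(520, 75.8, 14, 92.7) lin [ 175.4 -410.7   26.5] rot [ 0.    -0.    -1.443] rows>=1.1
```

View pics/b1.png

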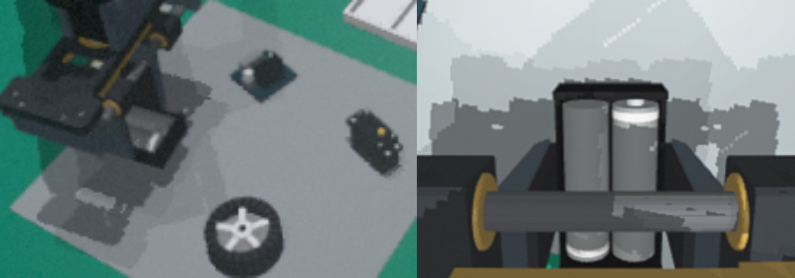

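The holder is off the mat, level and gripped squarely, and the driver board is undisturbed at (263,75).

Request:
jog_arm(
  commands=[
    {"linear": [0,0,-30],"delta_rot": [0,0,0]},
    {"linear": [0,0,-60],"delta_rot": [0,0,0]},
    {"linear": [10,-23,-60],"delta_rot": [0,0,-0.08]},
    {"linear": [29,-68,-60],"delta_rot": [0,0,-0.24]},
    {"linear": [49,-114,-60],"delta_rot": [0,0,-0.4]},
    {"linear": [68,-160,-60],"delta_rot": [0,0,-0.56]},
    {"linear": [88,-205,-60],"delta_rot": [0,0,-0.72]},
    {"linear": [107,-250,-60],"delta_rot": [0,0,-0.88]},
    {"linear": [127,-297,-60],"delta_rot": [0,0,-1.04]},
    {"linear": [146,-342,-60],"delta_rot": [0,0,-1.2]},
    {"linear": [163,-381,-60],"delta_rot": [0,0,-1.34]},
    {"linear": [173,-405,-60],"delta_rot": [0,0,-1.42]},
    {"linear": [175,-411,-60],"delta_rot": [0,0,-1.443]},
    {"linear": [175,-411,-60],"delta_rot": [0,0,-1.443]},
    {"linear": [175,-411,-40],"delta_rot": [0,0,-1.443]},
    {"linear": [175,-411,-15],"delta_rot": [0,0,-1.443]},
    {"linear": [175,-411,7],"delta_rot": [0,0,-1.443]},
    {"linear": [175,-411,19],"delta_rot": [0,0,-1.443]},
    {"linear": [175,-411,22],"delta_rot": [0,0,-1.443]},
    {"linear": [175,-411,22],"delta_rot": [0,0,-1.443]},
  ],
)

```text
clock: 24.2
position: [0.52, 0.0757, 0.0189]
eef_rot: [179.9, 0.0, 92.7]
contact_force: [1.5, 0.1, -0.8]
gripper_width: 0.0441
finger_force: 30.0
```

Run:
```python
from h import *
plan((520,75.8,13.8,92.7))
```

```text
(520, 75.8, 13.8, 92.7) lin [ 0.1 -0.   5.1] rot [ 0.001  0.    -0.001] rows>=0.1
```

Request:
jog_arm(
  commands=[
    {"linear": [0,0,1.5],"delta_rot": [0,0,0]},
    {"linear": [0,0,3],"delta_rot": [0,0,0]},
    {"linear": [0,0,4.2],"delta_rot": [0,0,0]},
    {"linear": [0,0,4.7],"delta_rot": [0,0,0]},
    {"linear": [0,0,4.7],"delta_rot": [0,0,0]},
    {"linear": [0,0,4.7],"delta_rot": [0,0,0]},
  ],
)

```text
clock: 24.95
position: [0.5197, 0.076, 0.0137]
eef_rot: [180.0, 0.0, 92.7]
contact_force: [0.2, 0.0, -1.9]
gripper_width: 0.0438
finger_force: 30.0
```

Request:
jog_arm(
  commands=[
    {"linear": [0,0,0.4],"delta_rot": [0,0,0]},
    {"linear": [0,0,0.4],"delta_rot": [0,0,0]},
    {"linear": [0,0,0.4],"delta_rot": [0,0,0]},
  ],
)

```text
clock: 25.32
position: [0.5197, 0.076, 0.0135]
eef_rot: [180.0, 0.0, 92.7]
contact_force: [0.3, 0.4, -0.0]
gripper_width: 0.0437
finger_force: 30.0
```

Request:
jog_arm(
  commands=[
    {"linear": [0,0,0],"delta_rot": [0,0,0]},
    {"linear": [0,0,0],"delta_rot": [0,0,0]},
    {"linear": [0,0,0],"delta_rot": [0,0,0]},
    {"linear": [0,0,-15],"delta_rot": [0,0,0]},
    {"linear": [0,0,-50],"delta_rot": [0,0,0]},
    {"linear": [0,0,-80],"delta_rot": [0,0,0]},
    {"linear": [0,0,-80],"delta_rot": [0,0,0]},
  ],
  fingers=52,
)

```text
clock: 26.2
position: [0.5217, 0.0762, 0.0965]
eef_rot: [179.6, -0.0, 92.7]
contact_force: [1.0, -1.0, -0.1]
gripper_width: 0.0519
finger_force: 0.0
```

Run:
```python
from h import *
plan((549,-386.5,90,-0.7),(549,-386.5,11,-.7))
```

```text
(549, -386.5, 90, -0.7) lin [-463.5    5.5    6.3] rot [ 0.005 -0.006  1.63 ] rows>=8.7
(549, -386.5, 11, -0.7) lin [-463.5    4.9   85.3] rot [ 0.005 -0.006  1.63 ] rows>=1.3
```

Request:
jog_arm(
  commands=[
    {"linear": [-463,7,0],"delta_rot": [0,0,1.63]},
    {"linear": [-463,7,0],"delta_rot": [0,0,1.63]},
    {"linear": [-463,7,0],"delta_rot": [0,0,1.63]},
    {"linear": [-463,7,0],"delta_rot": [0,0,1.63]},
    {"linear": [-463,7,0],"delta_rot": [0,0,1.63]},
    {"linear": [-463,7,0],"delta_rot": [0,0,1.63]},
    {"linear": [-463,7,0],"delta_rot": [0,0,1.63]},
    {"linear": [-463,7,0],"delta_rot": [0,0,1.63]},
    {"linear": [-463,7,0],"delta_rot": [0,0,1.63]},
    {"linear": [-463,7,0],"delta_rot": [0,0,1.63]},
    {"linear": [-463,7,0],"delta_rot": [0,0,1.63]},
    {"linear": [-463,7,20],"delta_rot": [0,0,1.63]},
    {"linear": [-463,7,35],"delta_rot": [0,0,1.63]},
    {"linear": [-463,7,35],"delta_rot": [0,0,1.63]},
    {"linear": [-463,7,35],"delta_rot": [0,0,1.63]},
  ],
  fingers=88,
)

```text
clock: 28.08
position: [0.5487, -0.3862, 0.0588]
eef_rot: [180.0, -0.0, -0.7]
contact_force: [0.5, -0.6, 0.3]
gripper_width: 0.088
finger_force: 0.0
```

Run:
```python
from h import *
plan((549,-386.5,11,-.7))
f=grab("wrist"); cv2.imwrite("pics/t1.png",f["img"])
```

```text
(549, -386.5, 11, -0.7) lin [ 0.2  0.2 47.8] rot [ 0.    -0.001  0.001] rows>=0.8
```

View pics/t1.png

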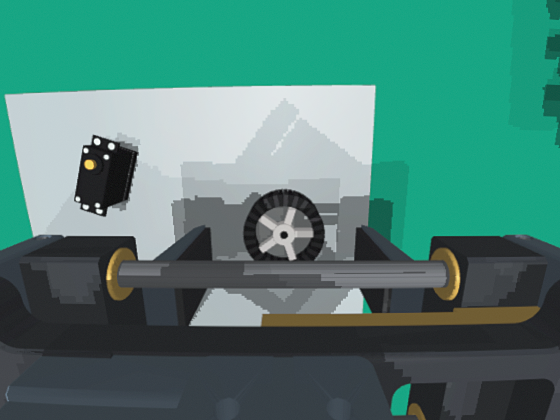

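The wheel (284,233) is centred between the open fingers.

Request:
jog_arm(
  commands=[
    {"linear": [0,0,20],"delta_rot": [0,0,0]},
    {"linear": [0,0,36],"delta_rot": [0,0,0]},
    {"linear": [0,0,45],"delta_rot": [0,0,0]},
    {"linear": [0,0,47.5],"delta_rot": [0,0,0]},
    {"linear": [0,0,47.5],"delta_rot": [0,0,0]},
    {"linear": [0,0,47.5],"delta_rot": [0,0,0]},
  ],
)

```text
clock: 28.88
position: [0.5488, -0.3865, 0.0115]
eef_rot: [180.0, -0.1, -0.7]
contact_force: [-0.4, -0.0, -0.4]
gripper_width: 0.0881
finger_force: 0.0
```

Request:
jog_arm(
  commands=[
    {"linear": [0,0,0],"delta_rot": [0,0,0]},
    {"linear": [0,0,0],"delta_rot": [0,0,0]},
    {"linear": [0,0,0],"delta_rot": [0,0,0]},
    {"linear": [0,0,0],"delta_rot": [0,0,0]},
    {"linear": [0,0,0],"delta_rot": [0,0,0]},
    {"linear": [0,0,0],"delta_rot": [0,0,0]},
    {"linear": [0,0,0],"delta_rot": [0,0,0]},
  ],
  fingers=50,
)

```text
clock: 29.75
position: [0.5485, -0.3862, 0.011]
eef_rot: [180.0, -0.0, -0.7]
contact_force: [0.0, -0.8, 0.4]
gripper_width: 0.0593
finger_force: 30.0
```

Run:
```python
from h import *
p=manip.sense()["position"]*1000
plan((579,-88.3,80,-.7),(579,-88.3,p[2]+3,-.7))
```

```text
(579, -88.3, 80, -0.7) lin [  27.  -298.3  -69.1] rot [ 0. -0.  0.] rows>=4.9
(579, -88.3, np.float64(13.97851967562389), -0.7) lin [  26.9 -298.3   -3.1] rot [ 0. -0.  0.] rows>=1.1
```

Request:
jog_arm(
  commands=[
    {"linear": [0,0,-15],"delta_rot": [0,0,0]},
    {"linear": [0,0,-50],"delta_rot": [0,0,0]},
    {"linear": [0,0,-78],"delta_rot": [0,0,0]},
    {"linear": [2,-25,-78],"delta_rot": [0,0,0]},
    {"linear": [6,-70,-78],"delta_rot": [0,0,0]},
    {"linear": [11,-120,-78],"delta_rot": [0,0,0]},
    {"linear": [15,-170,-78],"delta_rot": [0,0,0]},
    {"linear": [20,-220,-78],"delta_rot": [0,0,0]},
    {"linear": [24,-265,-78],"delta_rot": [0,0,0]},
    {"linear": [27,-290,-78],"delta_rot": [0,0,0]},
    {"linear": [27,-298,-78],"delta_rot": [0,0,0]},
    {"linear": [27,-298,-78],"delta_rot": [0,0,0]},
    {"linear": [27,-298,-55],"delta_rot": [0,0,0]},
    {"linear": [27,-298,-30],"delta_rot": [0,0,0]},
    {"linear": [27,-298,-14],"delta_rot": [0,0,0]},
    {"linear": [27,-298,-7],"delta_rot": [0,0,0]},
    {"linear": [27,-298,-5],"delta_rot": [0,0,0]},
    {"linear": [27,-298,-4],"delta_rot": [0,0,0]},
    {"linear": [27,-298,-4],"delta_rot": [0,0,0]},
  ],
)

```text
clock: 32.12
position: [0.5795, -0.0886, 0.0154]
eef_rot: [180.0, -0.1, -0.7]
contact_force: [-0.5, -0.7, -0.1]
gripper_width: 0.0592
finger_force: 30.0
```

Request:
jog_arm(
  commands=[
    {"linear": [0,0,0.7],"delta_rot": [0,0,0]},
    {"linear": [0,0,1.2],"delta_rot": [0,0,0]},
    {"linear": [0,0,1.2],"delta_rot": [0,0,0]},
    {"linear": [0,0,1.2],"delta_rot": [0,0,0]},
  ],
)

```text
clock: 32.62
position: [0.5792, -0.0885, 0.014]
eef_rot: [180.0, -0.0, -0.7]
contact_force: [-1.0, 0.8, 2.3]
gripper_width: 0.0593
finger_force: 30.0
```

Request:
jog_arm(
  commands=[
    {"linear": [0,0,0],"delta_rot": [0,0,0]},
    {"linear": [0,0,0],"delta_rot": [0,0,0]},
    {"linear": [0,0,0],"delta_rot": [0,0,0]},
    {"linear": [0,0,-15],"delta_rot": [0,0,0]},
    {"linear": [0,0,-50],"delta_rot": [0,0,0]},
    {"linear": [0,0,-85],"delta_rot": [0,0,0]},
    {"linear": [0,0,-85],"delta_rot": [0,0,0]},
    {"linear": [0,0,-85],"delta_rot": [0,0,0]},
  ],
  fingers=68,
)

```text
clock: 33.62
position: [0.5786, -0.0885, 0.0987]
eef_rot: [180.0, 0.0, -0.7]
contact_force: [-0.5, -0.1, -0.7]
gripper_width: 0.0678
finger_force: 0.0
```

Run:
```python
from h import *
plan((593,-259,100,-26),(593,-259,55,-26))
```

```text
(593, -259, 100, -26) lin [ 16.5 170.3  -1.3] rot [0.    0.    0.442] rows>=2.7
(593, -259, 55, -26) lin [ 16.5 170.3  43.7] rot [0.    0.    0.442] rows>=0.7
```

Request:
jog_arm(
  commands=[
    {"linear": [16.5,170,0],"delta_rot": [0,0,0.442]},
    {"linear": [16.5,170,0],"delta_rot": [0,0,0.442]},
    {"linear": [16.5,170,0],"delta_rot": [0,0,0.442]},
    {"linear": [16.5,170,0],"delta_rot": [0,0,0.442]},
    {"linear": [16.5,170,0],"delta_rot": [0,0,0.442]},
    {"linear": [16.5,170,25],"delta_rot": [0,0,0.442]},
    {"linear": [16.5,170,38],"delta_rot": [0,0,0.442]},
    {"linear": [16.5,170,38],"delta_rot": [0,0,0.442]},
    {"linear": [16.5,170,38],"delta_rot": [0,0,0.442]},
  ],
  fingers=46,
)

```text
clock: 34.75
position: [0.594, -0.2584, 0.0613]
eef_rot: [-180.0, -0.1, -26.0]
contact_force: [-0.1, 0.4, 0.3]
gripper_width: 0.0462
finger_force: 0.0
```

Run:
```python
from h import *
plan((593,-259,11,-26))
f=grab("wrist"); cv2.imwrite("pics/s1.png",f["img"])
```

```text
(593, -259, 11, -26) lin [-0.7  1.  50.3] rot [-0.    -0.001  0.   ] rows>=0.8
```

View pics/s1.png

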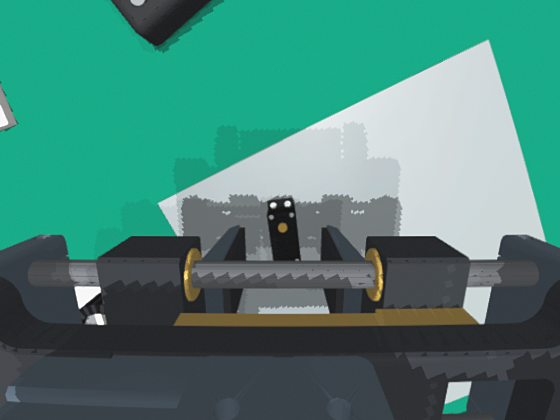

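The servo (282,230) is centred but leans about 4 degrees to the left of the tool axis, so I turn the tool to yaw -22.

Request:
jog_arm(
  commands=[
    {"linear": [-0.5,0.5,10],"delta_rot": [0,0,-0.07]},
    {"linear": [-0.5,0.5,26],"delta_rot": [0,0,-0.07]},
    {"linear": [-0.5,0.5,40],"delta_rot": [0,0,-0.07]},
    {"linear": [-0.5,0.5,48],"delta_rot": [0,0,-0.07]},
    {"linear": [-0.5,0.5,50],"delta_rot": [0,0,-0.07]},
    {"linear": [-0.5,0.5,50],"delta_rot": [0,0,-0.07]},
    {"linear": [-0.5,0.5,50],"delta_rot": [0,0,-0.07]},
  ],
)

```text
clock: 35.67
position: [0.5932, -0.2591, 0.0112]
eef_rot: [180.0, -0.1, -22.0]
contact_force: [-1.0, -0.6, -0.9]
gripper_width: 0.0462
finger_force: 0.0
```

Request:
jog_arm(
  commands=[
    {"linear": [0,0,0],"delta_rot": [0,0,0]},
    {"linear": [0,0,0],"delta_rot": [0,0,0]},
    {"linear": [0,0,0],"delta_rot": [0,0,0]},
    {"linear": [0,0,0],"delta_rot": [0,0,0]},
    {"linear": [0,0,0],"delta_rot": [0,0,0]},
    {"linear": [0,0,0],"delta_rot": [0,0,0]},
    {"linear": [0,0,0],"delta_rot": [0,0,0]},
  ],
  fingers=12,
)

```text
clock: 36.55
position: [0.5929, -0.259, 0.0108]
eef_rot: [-180.0, -0.0, -22.0]
contact_force: [-0.4, -0.6, 1.9]
gripper_width: 0.0201
finger_force: 30.0
```

Run:
```python
from h import *
p=manip.sense()["position"]*1000
plan((512,-87.5,80,89.3),(512,-87.5,p[2]+3,89.3))
```

```text
(512, -87.5, 80, 89.3) lin [-139.2 -128.7  -69.2] rot [ 0.    -0.    -1.943] rows>=10.4
(512, -87.5, np.float64(13.810049617198832), 89.3) lin [-139.2 -128.7   -3.1] rot [ 0.    -0.    -1.943] rows>=1.1
```

Request:
jog_arm(
  commands=[
    {"linear": [0,0,-15],"delta_rot": [0,0,0]},
    {"linear": [0,0,-50],"delta_rot": [0,0,0]},
    {"linear": [0,0,-75],"delta_rot": [0,0,0]},
    {"linear": [-6,-6,-75],"delta_rot": [0,0,-0.09]},
    {"linear": [-18,-17,-75],"delta_rot": [0,0,-0.25]},
    {"linear": [-30,-28,-75],"delta_rot": [0,0,-0.42]},
    {"linear": [-42,-39,-75],"delta_rot": [0,0,-0.59]},
    {"linear": [-54,-50,-75],"delta_rot": [0,0,-0.76]},
    {"linear": [-67,-62,-75],"delta_rot": [0,0,-0.93]},
    {"linear": [-79,-73,-75],"delta_rot": [0,0,-1.1]},
    {"linear": [-91,-84,-75],"delta_rot": [0,0,-1.27]},
    {"linear": [-103,-95,-75],"delta_rot": [0,0,-1.44]},
    {"linear": [-115,-106,-75],"delta_rot": [0,0,-1.6]},
    {"linear": [-127,-117,-75],"delta_rot": [0,0,-1.77]},
    {"linear": [-136,-126,-75],"delta_rot": [0,0,-1.89]},
    {"linear": [-139,-129,-75],"delta_rot": [0,0,-1.943]},
    {"linear": [-139,-129,-75],"delta_rot": [0,0,-1.943]},
    {"linear": [-139,-129,-75],"delta_rot": [0,0,-1.943]},
  ],
)

```text
clock: 38.8
position: [0.5126, -0.0875, 0.0861]
eef_rot: [179.9, 0.0, 89.3]
contact_force: [0.3, -0.1, -1.4]
gripper_width: 0.0195
finger_force: 30.0
```

Run:
```python
from h import *
plan((512,-87.5,13.8,89.3))
```

```text
(512, -87.5, 13.8, 89.3) lin [-0.  -0.7 72.3] rot [ 0.001  0.    -0.001] rows>=1.2
```

Request:
jog_arm(
  commands=[
    {"linear": [0,-0.5,18],"delta_rot": [0,0,0]},
    {"linear": [0,-0.5,40],"delta_rot": [0,0,0]},
    {"linear": [0,-0.5,58],"delta_rot": [0,0,0]},
    {"linear": [0,-0.5,66],"delta_rot": [0,0,0]},
    {"linear": [0,-0.5,69],"delta_rot": [0,0,0]},
    {"linear": [0,-0.5,70],"delta_rot": [0,0,0]},
    {"linear": [0,-0.5,70.7],"delta_rot": [0,0,0]},
    {"linear": [0,-0.5,70.7],"delta_rot": [0,0,0]},
    {"linear": [0,-0.5,70.7],"delta_rot": [0,0,0]},
  ],
)

```text
clock: 39.92
position: [0.5119, -0.0873, 0.0152]
eef_rot: [180.0, 0.0, 89.3]
contact_force: [0.3, 0.1, -0.5]
gripper_width: 0.0199
finger_force: 30.0
```

Request:
jog_arm(
  commands=[
    {"linear": [0,0,0.8],"delta_rot": [0,0,0]},
    {"linear": [0,0,1.4],"delta_rot": [0,0,0]},
    {"linear": [0,0,1.4],"delta_rot": [0,0,0]},
    {"linear": [0,0,1.4],"delta_rot": [0,0,0]},
  ],
)

```text
clock: 40.42
position: [0.5118, -0.0873, 0.0138]
eef_rot: [180.0, 0.0, 89.3]
contact_force: [-2.0, 0.1, 3.2]
gripper_width: 0.0198
finger_force: 30.0
```

Contact, so I release, rise and draw back for a look.

Request:
jog_arm(
  commands=[
    {"linear": [0,0,0],"delta_rot": [0,0,0]},
    {"linear": [0,0,0],"delta_rot": [0,0,0]},
    {"linear": [0,0,0],"delta_rot": [0,0,0]},
    {"linear": [0,0,-15],"delta_rot": [0,0,0]},
    {"linear": [0,0,-50],"delta_rot": [0,0,0]},
    {"linear": [0,0,-100],"delta_rot": [0,0,0]},
    {"linear": [0,0,-150],"delta_rot": [0,0,0]},
    {"linear": [-60,-60,-190],"delta_rot": [0,0,0]},
    {"linear": [-120,-120,-190],"delta_rot": [0,0,0]},
    {"linear": [-150,-150,-190],"delta_rot": [0,0,0]},
    {"linear": [-150,-150,-190],"delta_rot": [0,0,0]},
    {"linear": [-150,-150,-190],"delta_rot": [0,0,0]},
  ],
  fingers=29,
)

```text
clock: 41.92
position: [0.3589, -0.2365, 0.2048]
eef_rot: [179.9, 0.1, 89.1]
contact_force: [0.4, 0.6, 0.6]
gripper_width: 0.0294
finger_force: 0.0
```

Run:
```python
from h import *
f=grab("top"); a=cv2.resize(f["img"][140:240,215:345],(400,308))
g=grab("scene"); b=cv2.resize(g["img"][185:295,230:375],(398,308)); cv2.imwrite("pics/end.png",np.hstack([a,b]))
```

```text
(no output)
```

View pics/end.png

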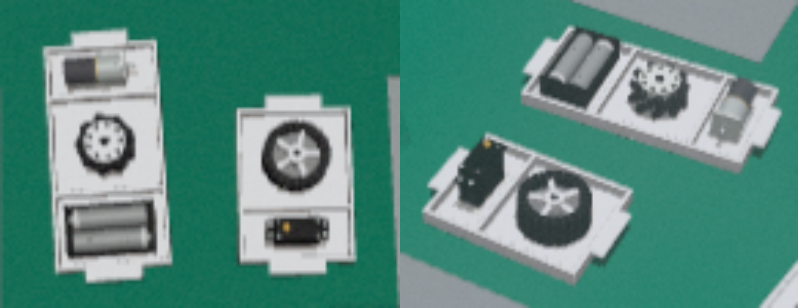

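All five parts lie flat in their wells. From above, the motor is at (95,70), the mecanum wheel at (105,142), the battery holder at (110,228), the tyre wheel at (295,157) and the servo at (298,230).

```bash
python3 -c "
from bench import manip
print(manip.finish_job())"
```

```text
the job is handed in; nothing more can be done
None
```

Both kits are made up and handed in at about 42 s: the last pictures show all five parts flat in their wells, and neither the depth camera nor the driver board was picked up.

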